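# Switch a lantern lamp to on and press its diffuser hood home

### The job

Get the lantern lamp ready: slide the orange switch on its base all the way to the green-dot end, then put the white diffuser hood over the lamp stud and press it straight down until it clicks past the catches and its black skirt sits flush on the base. Keep pressing after the click: finish while still holding the hood firmly pressed down on the base (do not let go), and leave the tape roll, the marker and the cup where they are.

Things in the scene. Friction and masses are not known exactly. Their poses are not given: they have to be found in the camera images.
- lamp_base: Lamp base, fixed to the bench: black battery puck, diameter 130 mm, its grey top (the deck) 50 mm above the bench, in a plywood nest 150 x 150 x 12 mm with corner blocks 24 mm high. Origin: centre of the nest's underside, on the stud's axis; z up. The orange switch is on the +x side of the stud; its slot runs along y from a red dot (-y end) to a green dot (+y end), 11 mm wide.
- stud_foot (a point): Centre of the white lamp stud, level with the deck (50 mm above the bench), axes as lamp_base. Stud diameter 24 mm; 27 to 40 mm above the deck its yellow lamp tapers from 24 to 10 mm. Four sprung steel balls, centred 22 mm above the deck, stand out to 16 mm radius. The hood is home when its origin is at this point.
- slide_top (a point): Top centre of the orange switch grip: 12 mm (x) by 14 mm (y) by 12 mm tall, on the deck, 40 mm to the +x side of the stud's axis. It moves along lamp_base's y, from 10 mm on the -y side of the middle (red dot) to 10 mm on the +y side (green dot). Axes as lamp_base.
- mode_slide (a joint): Switch position in m: 0 at the red-dot end, 0.020 at the end stop by the green dot. It grows towards lamp_base's +y, takes about 2 N to move and stays where it is left.
- hood: Diffuser hood, loose, 70 to 130 g, standing upright on its skirt: white candle-like dome, diameter 44 mm, 85 mm tall over all, on a round black skirt, diameter 116 mm and 18 mm tall, that covers the switch when home. Origin: centre of the skirt's lower edge; z up; round, so its yaw is of no account.
- hood_grip (a point): On the hood's axis, 58 mm above its origin: a good height to grip the dome, whose sides are upright from 18 to 68 mm above the hood's origin and rounded off above that.
- hood_mouth (a point): On the hood's axis, 10 mm above its origin: centre of the funnel inside, 35 mm wide here and narrowing upwards to 27 mm. It meets the sprung balls with the hood about 10 mm above home; the push rises to about 10 to 16 N, then drops away with a click (from 8 down to 4 mm above home), and the skirt lands on the hard deck. The catches keep the hood on.
- tape_roll: Green tape roll lying flat, diameter 100 mm, 24 mm tall; origin at the centre of its underside. To be left alone.
- marker: Red marker pen with a black cap, lying along its x, 140 mm long, 18 mm thick; origin under its middle. To be left alone.
- cup: Clear plastic cup standing upright, 66 mm across the rim, 75 mm tall; origin at the centre of its underside. To be left alone.

How it is judged:
By the outcome, as a careful person would: the job done as asked, in the order asked, and still so for the second after the job is handed in, while the arm keeps its last pose, push and grip.
It also fails if it takes over 53 s, if anything falls off the work surface, if the arm or the gripper's body presses on something with over 40 N, if the wrist force passes 120 N, or if a joint passes its speed limit or range.

### The arm

A 6-joint arm with a two-finger parallel gripper is mounted at the origin on the work surface. World frame = base frame: x ahead of the robot, y to its left, z up, the work surface at z = 0. Lengths are in mm, angles in rad, forces in N, time in s.
With the tool pointing down it reaches from about 250 to 775 mm from the base axis. Payload 4 kg.
Tool frame: the origin (TCP) lies at the very end of the fingers, on their centre line; the grasp point (between the pads) lies 19 mm behind it; z points along the fingers, y is the line along which they close (so a half turn about z gives the same grasp; the last joint's range is limited). The gripper opens to 94 mm and grips with 3 to 60 N. Pads are 16 mm wide; open, the fingers measure 119 mm over their backs; the gripper's body (75 mm by 177 mm) begins 78 mm behind the grasp point.
Start: joints at [-1.344, 0.087, 1.371, -0, 1.684, -0.103], TCP at [178.117, -520.379, 205.506] pointing down, gripper open.
Joint ranges: [-3.1, 3.1], [-0.76, 2.03], [0.27, 2.55], [-1.08, 4.22], [0.17, 2.65], [-2.57, 2.57]. Speed limits (rad/s): [2.79, 2.79, 3.14, 3.14, 3.14, 3.14].

### API

Orientations are given as a unit quaternion [w, x, y, z].
In Python, from plant import robot gives the robot as it stands.
- The arm moves only by the tool advance, called after ">>>" as a command line: name --argument value ..., lists and objects as JSON in quotes. Schema: {"type":"object","properties":{"rows":{"type":"object","properties":{"deltas":{"type":"array","items":{"type":"array","items":{"type":"number"},"minItems":6,"maxItems":6},"minItems":1,"maxItems":5}},"additionalProperties":false,"required":["deltas"]},"jaw":{"type":"number"},"grip_n":{"type":"number"},"only":{"type":"string"},"quiet":{"type":"boolean"},"lines":{"type":"string"}},"required":["rows"],"additionalProperties":false}. rows is an object whose key "deltas" holds a list of rows, 1 to 5 of them, each of 6 numbers: dx, dy, dz in a scale on which 1.0 is 750 mm, then a rotation vector rx, ry, rz in fractions of the full range, 1 being pi rad; each row shifts and turns the commanded pose from where the row before left it, along the tool's axes as they then stand; what a row does not reach is not made up. A row lasts 1/12 s, in which the tool goes at most 41.7 mm and 0.125 rad, less where a joint would pass 70% of its speed; a pose out of reach is approached as far as the arm can. jaw is the finger opening in mm, set as the call begins (left out keeps the last). The fingers move at their own pace and stop on an object; grip_n is the grip in N (left out, the last holds). Time passes only in rows, so rows that do not move let the fingers close. The tool returns the time, the measured TCP pose, the force, the opening and the grip force at its end. only (a regular expression) keeps the lines of the reply that match it, lines (a string "A,B") keeps lines A to B, and quiet returns only ok. Shift and turn numbers lie between -1 and 1, and a call with a number outside is refused. Input that does not fit is refused with a message, and nothing moves.
- robot.get_obs(): the state, without advancing time (a new reading comes with each control period).
- robot.grab_frame(name): name is "scene" or "top" or "wrist"; returns a dict with "color" (420x560x3 uint8, red, green, blue), "fx", "fy", "cx", "cy" (pixels), "pose" (4x4, takes a point from camera to world coordinates). Camera axes: x right, y down, z forward; pixel columns grow to the right and rows downward; lengths in mm; the calibration is good to about 2 mm. A picture is of the moment at which its call begins. There is no depth.
- robot.finish_job(): hands the job in; it is judged then, once.
The state is a dict: "time_s": time; "joint_pos": joint angles; "joint_velocities": joint speeds; "joint_torque": joint torques, N m; "eef_pos": TCP position; "ee_rot": TCP orientation; "ft_force": force on the tool from outside, world axes, zero at the start; "wrist_torque": the same for the moment, N m; "finger_gap": finger opening in mm; "gripper_force": force on a finger pad.
Only numpy, scipy, OpenCV 4.12 (cv2) and the standard library are available. Lean on these libraries where they do the work, as an engineer would, in place of code of your own. Each camera call takes 0.05 s, during which the arm holds its last target. There are 200 camera calls.

## Working session

There is one attempt and no reset: what is moved stays moved. The work goes in short steps, Python scripts to look and compute and a tool call to move; the robot and the scene stay as the last step left them, time stands still between calls to the robot, and variables do not carry over. Pictures are saved under pics/ and viewed, at most 10 in all, crops included, and the job is handed in when it is done.

```bash
ls; mkdir -p pics; python3 - <<'E'
from plant import robot
import cv2
for n in ["top","scene"]:
    f=robot.grab_frame(n); cv2.imwrite(f"pics/{n}0.png",f["color"][:,:,::-1]); print(n,f["fx"],f["fy"],f["cx"],f["cy"],f["pose"].tolist() if hasattr(f["pose"],'tolist') else f["pose"])
o=robot.get_obs();print(o)
E
```

```text
pics
plant.py
top 441.05071075964594 441.05071075964594 272.180330489598 208.9813139213064 [[0.025205289879101596, -0.9900113491424829, 0.13871633620879215, 459.9293666750116], [-0.9996285340337678, -0.023521040049984735, 0.01376788365970097, -3.7849130260500887], [-0.010367608577223164, -0.13901183130959466, -0.9902364482528108, 829.053010765531], [0.0, 0.0, 0.0, 1.0]]
scene 395.77597687400566 395.77597687400566 277.45381978086175 208.11463853687485 [[0.027518388234822867, 0.6917753060015076, -0.7215882928065546, 1114.465853200287], [0.9994718581208581, -0.006559387355521076, 0.03182733513757062, -13.785813526019654], [0.01728418738027809, -0.7220830287744207, -0.6915904542592839, 606.2249469324132], [0.0, 0.0, 0.0, 1.0]]
{'time_s': 0.1, 'joint_pos': array([-1.34412279e+00,  8.78853584e-02,  1.37206268e+00, -4.75826036e-05,
        1.68357855e+00, -1.03110294e-01]), 'joint_velocities': array([ 5.69771123e-04,  4.16335264e-04, -2.88058963e-03, -4.93300858e-05,
       -2.30939515e-04,  3.04180680e-04]), 'joint_torque': array([ 3.00293927e-03, -3.41251409e+01, -3.03299618e+01,  7.20951869e-02,
        3.04609956e-02, -9.34536911e-05]), 'eef_pos': array([ 177.97829143, -519.90487641,  204.43939356]), 'ee_rot': array([-9.63658850e-04,  9.86436077e-01,  1.64143018e-01, -8.33001949e-05]), 'ft_force': array([-0.17485436,  0.51628736,  0.13352647]), 'wrist_torque': array([-0.03716394, -0.0474645 , -0.02572504]), 'gripper_force': 0.0, 'finger_gap': 94.05043366081266}
```

View pics/top0.png

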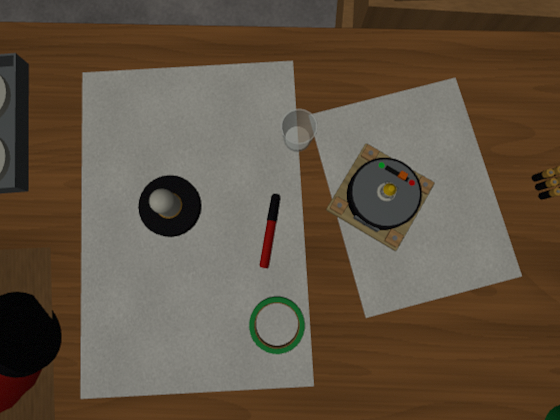

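View pics/scene0.png

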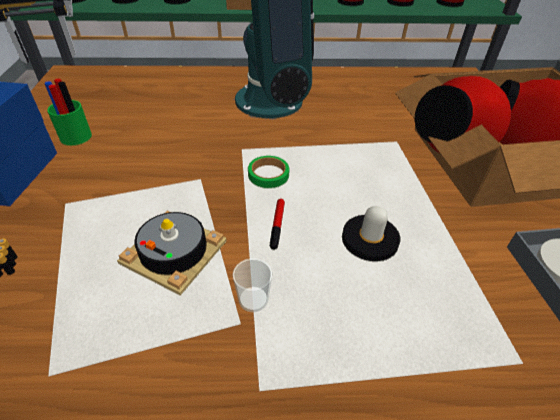

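Top view: hood at about (170,206), lamp base at about (385,193), cup (298,130), marker (270,231), tape (277,324). I'll enlarge the lamp and hood.

```bash
python3 - <<'E'
import cv2,numpy as np
t=cv2.imread("pics/top0.png");s=cv2.imread("pics/scene0.png")
c=lambda i,x,y,w,h,k:cv2.resize(i[y:y+h,x:x+w],None,fx=k,fy=k,interpolation=cv2.INTER_CUBIC)
a=c(t,325,140,114,114,4) ;b=c(t,132,168,80,80,4)
o=np.zeros((600,800,3),np.uint8);o[:456,:456]=a;o[:320,470:790]=b
d=c(s,335,200,75,65,4);o[330:590,470:770]=d
cv2.imwrite("pics/c1.png",o)
cv2.imwrite("pics/c2.png",c(s,112,200,120,98,6))
E
```

```text
(no output)
```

View pics/c1.png

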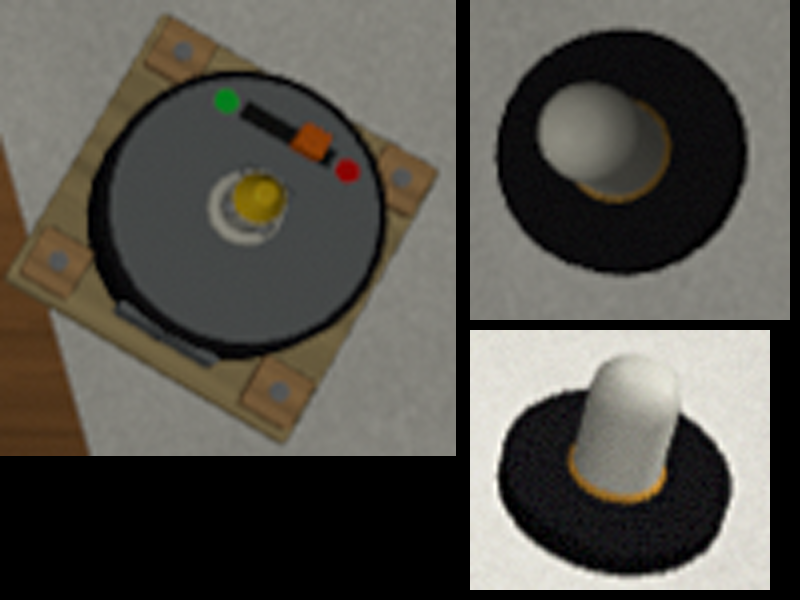

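View pics/c2.png

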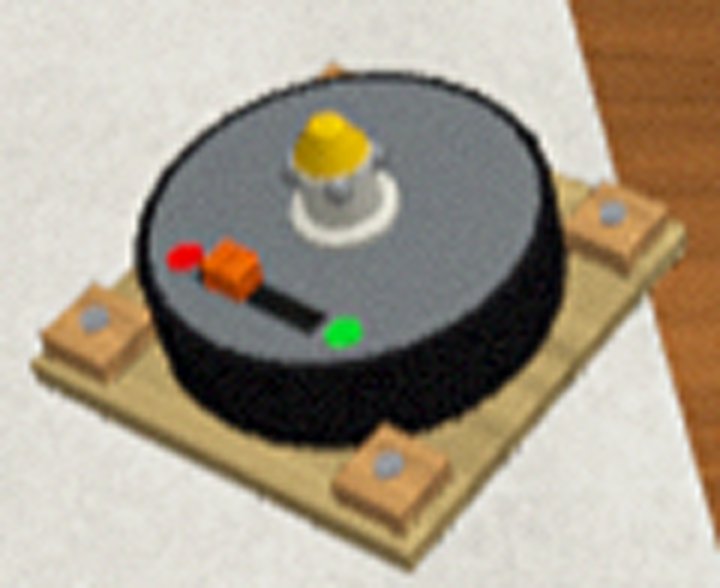

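Crop c1 (top): skirt box u 497–747, v 28–275; puck box u 88–385, v 71–357; green dot (227,100), red dot (347,171), lamp tip (264,190), white ring (246,207). Crop c2 (scene): puck box u 136–567, v 72–447; dots (343,332) and (185,257), tip (328,118). I'll fit these in both views.

```bash
cat > h.py <<'E'
import numpy as np
from plant import robot
from scipy.optimize import least_squares
def proj(f,P):
    T=np.linalg.inv(np.array(f["pose"]));q=np.atleast_2d(P)@T[:3,:3].T+T[:3,3]
    return np.c_[f["fx"]*q[:,0]/q[:,2]+f["cx"],f["fy"]*q[:,1]/q[:,2]+f["cy"]]
def ray(f,uv,z):
    R=np.array(f["pose"]);d=R[:3,:3]@[(uv[0]-f["cx"])/f["fx"],(uv[1]-f["cy"])/f["fy"],1]
    return R[:3,3]+d*(z-R[2,3])/d[2]
def box(f,c,zs,r):
    a=np.linspace(0,2*np.pi,180)
    p=proj(f,np.vstack([np.c_[c[0]+r*np.cos(a),c[1]+r*np.sin(a),0*a+z] for z in zs]))
    return np.r_[p.min(0),p.max(0)]
cv=lambda u,o,x0,k:x0+(u-o+.5)/k-.5
E
python3 - <<'E'
from h import *
t=robot.grab_frame("top");s=robot.grab_frame("scene")
T=lambda u,v:np.array([cv(u,0,325,4),cv(v,0,140,4)]);H=lambda u,v:np.array([cv(u,470,132,4),cv(v,0,168,4)])
HS=lambda u,v:np.array([cv(u,470,335,4),cv(v,330,200,4)]);S=lambda u,v:np.array([cv(u,0,112,6),cv(v,0,200,6)])
def fit(ob,zs,r,x0):
    for fs in [(0,),(1,),(0,1)]:
        r_=least_squares(lambda c:np.hstack([(box([t,s][i],c,zs,r)-ob[i]) for i in fs]),x0);print(r_.x.round(1),r_.fun.round(1))
x0=ray(t,T(246,207),50)[:2]
print("puck");fit([np.r_[T(88,71),T(385,357)],np.r_[S(136,72),S(567,447)]],[12,50],65,x0)
print("hood");fit([np.r_[H(497,28),H(747,275)],np.r_[HS(499,388),HS(732,575)]],[0,18],58,ray(t,H(620,150),18)[:2])
for n,a,b,z in [("green",(227,100),(343,332),50),("red",(347,171),(185,257),50),("ring",(246,207),(345,208),51),("tip",(264,190),(328,114),90),("grip",(316,136),(233,255),62)]:
    print(n,ray(t,T(*a),z).round(1),ray(s,S(*b),z).round(1))
for n,uv,z in [("cup",(298,130),75),("mk0",(276,197),9),("mk1",(265,266),9),("tape",(277,324),12)]: print(n,ray(t,uv,z).round(0))
E
```

```text
puck
[ 605.1 -194.5] [-1.  -1.   0.9  1. ]
[ 604.4 -193.8] [-0.4 -1.   0.4  0.7]
[ 604.8 -194.1] [-1.2 -0.9  0.7  1.2 -0.6 -0.8  0.3  0.9]
hood
[576.8 200.4] [-0.6 -0.3  0.6  0.3]
[576.4 201.5] [-0.4 -0.9  0.4  0.6]
[576.8 200.9] [-0.9 -0.3  0.4  0.3 -0.7 -0.7  0.2  0.8]
green [ 654.5 -187.9   50. ] [ 653.9 -187.    50. ]
red [ 623.1 -241.3   50. ] [ 623.4 -240.5   50. ]
ring [ 605.5 -195.7   51. ] [ 604.4 -194.6   51. ]
tip [ 605.7 -193.8   90. ] [ 601.5 -193.6   90. ]
grip [ 636.1 -224.2   62. ] [ 633.4 -221.4   62. ]
cup [708. -35.  75.]
mk0 [598.   1.   9.]
mk1 [468.  18.   9.]
tape [365.  -6.  12.]
```

```bash
cat > to.py <<'E'
import sys
from h import *
from scipy.spatial.transform import Rotation as Ro
# args x y z [yaw deg of tool y axis]; prints delta in tool axes
a=[float(v) for v in sys.argv[1:]]
o=robot.get_obs();q=o["ee_rot"];R=Ro.from_quat([q[1],q[2],q[3],q[0]]).as_matrix()
if len(a)>=3: print("d tool",(R.T@(np.array(a[:3])-o["eef_pos"])).round(1))
if len(a)>3:
    y=np.radians(a[3]);Y=np.array([np.cos(y),np.sin(y),0]);Z=np.array([0,0,-1.]);D=np.c_[np.cross(Y,Z),Y,Z]
    print("rotvec",Ro.from_matrix(R.T@D).as_rotvec().round(3))
print("t",round(o["time_s"],2),"pos",o["eef_pos"].round(1),"F",o["ft_force"].round(1),"gap",round(o["finger_gap"],1),"gf",round(o["gripper_force"],1),"q6",o["joint_pos"].round(2)[5])
E
python3 to.py 621.5 -245.7 140 -120.2
```

```text
d tool [ 508.4 -115.8   65. ]
rotvec [-0.001  0.     0.857]
t 0.2 pos [ 178.  -520.   204.8] F [-0.2  0.6  0.2] gap 94.0 gf 0.0 q6 -0.1
```

The manual's scale: shifts go in shares of 750 mm and turns go in shares of pi rad. Converting my numbers, 38 mm / 750 = 0.0507, -9 mm / 750 = -0.012.

>>> advance --rows '{"deltas":[[0.0507,-0.012,0,0,0,0],[0.0507,-0.012,0,0,0,0],[0.0507,-0.012,0,0,0,0],[0.0507,-0.012,0,0,0,0],[0.0507,-0.012,0,0,0,0]]}' --jaw 0 --grip_n 10

```text
time_s: 0.62
eef_pos: [344.4, -415.1, 205.3]
ee_rot: [-0.0, 0.986, 0.164, -0.0]
ft_force: [0.6, -0.8, 0.1]
finger_gap: 64.2
gripper_force: 0.0
```

>>> advance --rows '{"deltas":[[0.0507,-0.012,0.004,0,0,0],[0.0507,-0.012,0.004,0,0,0],[0.0507,-0.012,0.004,0,0,0],[0.0507,-0.012,0.004,0,0,0],[0.0507,-0.012,0.004,0,0,0]]}'

```text
time_s: 1.03
eef_pos: [509.8, -310.7, 190.1]
ee_rot: [-0.0, 0.986, 0.164, -0.0]
ft_force: [-0.9, -0.9, 0.0]
finger_gap: 31.0
gripper_force: 0.0
```

>>> advance --rows '{"deltas":[[0,0,0,0,0,0.0382],[0,0,0,0,0,0.0382],[0,0,0,0,0,0.0382],[0,0,0,0,0,0.0382],[0,0,0,0,0,0.0382]]}'

```text
time_s: 1.45
eef_pos: [508.6, -311.8, 190.0]
ee_rot: [-0.0, 0.991, -0.137, -0.0]
ft_force: [0.8, -0.9, -0.4]
finger_gap: 0.5
gripper_force: 0.0
```

>>> advance --rows '{"deltas":[[0,0,0,0,0,0.0382],[0,0,0,0,0,0.0382],[0,0,0,0,0,0.0054],[0,0,0,0,0,0]]}'

```text
time_s: 1.78
eef_pos: [508.4, -312.1, 190.2]
ee_rot: [-0.0, 0.966, -0.26, -0.0]
ft_force: [-0.3, 0.5, -1.3]
finger_gap: 0.6
gripper_force: 0.0
```

```bash
python3 to.py 621.5 -245.7 140 -120.2
```

```text
d tool [  64.6 -114.1   50.1]
rotvec [-0.     0.001  0.002]
t 1.78 pos [ 508.4 -312.1  190.2] F [-0.3  0.5 -1.3] gap 0.6 gf 0.0 q6 1.45
```

Scaled: -29 mm / 750 = -0.0387, -28 mm / 750 = -0.0373.

>>> advance --rows '{"deltas":[[0.0213,-0.0373,0.016,0,0,0],[0.0213,-0.0373,0.016,0,0,0],[0.0213,-0.0387,0.016,0,0,0],[0.0213,-0.0387,0.0187,0,0,0],[0,0,0,0,0,0]]}'

```text
time_s: 2.2
eef_pos: [623.5, -241.1, 135.3]
ee_rot: [-0.002, 0.966, -0.257, -0.003]
ft_force: [-0.7, 0.2, -0.4]
finger_gap: 0.5
gripper_force: 0.0
```

```bash
python3 to.py 621.5 -245.7 54 -120.2; python3 - <<'E'
from h import *
import cv2
f=robot.grab_frame("wrist");cv2.imwrite("pics/w1.png",f["color"][:,:,::-1])
E
```

```text
d tool [ 1.1  5.2 81.2]
rotvec [-0.003  0.006  0.008]
t 2.2 pos [ 623.5 -241.1  135.3] F [-0.7  0.2 -0.4] gap 0.5 gf 0.0 q6 1.63
```

View pics/w1.png

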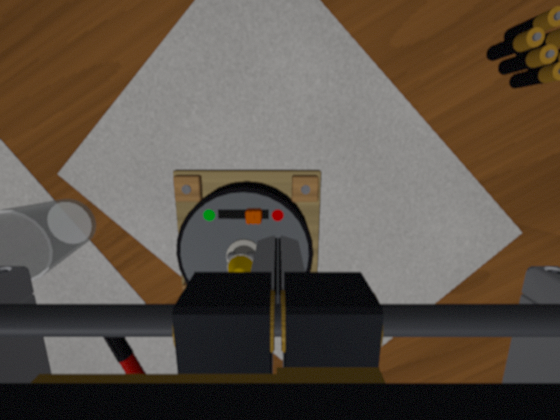

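The wrist view shows the closed fingers coming down at the red-dot end, with the switch at (253,216), still at red, and the green dot at (209,215). Descending.

Scaled: 27 mm / 750 = 0.036, 20 mm / 750 = 0.0267.

>>> advance --rows '{"deltas":[[0.0008,0.004,0.036,0,0,0],[0.0007,0.0027,0.036,0,0,0],[0,0,0.0267,0,0,0],[0,0,0.0067,0,0,0],[0,0,0,0,0,0]]}'

```text
time_s: 2.67
eef_pos: [617.7, -250.9, 59.7]
ee_rot: [-0.0, 0.965, -0.26, -0.002]
ft_force: [-0.7, -0.5, 0.5]
finger_gap: 0.7
gripper_force: 0.0
```

```bash
python3 to.py 621.5 -245.7 54 -120.2
```

```text
d tool [ 0.7 -6.4  5.7]
rotvec [0.001 0.004 0.   ]
t 2.67 pos [ 617.7 -250.9   59.7] F [-0.7 -0.5  0.5] gap 0.7 gf 0.0 q6 1.63
```

Scaled: -5 mm / 750 = -0.0067, 0.7 mm / 750 = 0.0009.

>>> advance --rows '{"deltas":[[0.0009,0,0.0067,0,0,0],[0,-0.0067,0,0,0,0],[0,-0.0067,0,0,0,0],[0,-0.0067,0,0,0,0],[0,0,0,0,0,0]]}'

```text
time_s: 3.08
eef_pos: [629.0, -237.1, 57.8]
ee_rot: [-0.0, 0.966, -0.26, 0.001]
ft_force: [-0.5, 0.0, 0.7]
finger_gap: 0.5
gripper_force: 0.0
```

>>> advance --rows '{"deltas":[[0,-0.0067,0,0,0,0],[0,-0.0067,0,0,0,0],[0,-0.0067,0,0,0,0],[0,0,0,0,0,0]]}'

```text
time_s: 3.42
eef_pos: [636.2, -224.5, 57.3]
ee_rot: [0.0, 0.966, -0.26, 0.001]
ft_force: [-1.1, -0.8, 3.6]
finger_gap: 0.6
gripper_force: 1.1
```

```bash
python3 to.py 639.6 -214.6 54 -120.2
```

```text
d tool [ -2.  -10.3   3.3]
rotvec [-0.    -0.002  0.001]
t 3.42 pos [ 636.2 -224.5   57.3] F [-1.1 -0.8  3.6] gap 0.6 gf 1.1 q6 1.67
```

```bash
python3 - <<'E'
from h import *
import cv2
f=robot.grab_frame("scene");c=f["color"][180:300,80:240,::-1];cv2.imwrite("pics/s2.png",cv2.resize(c,None,fx=5,fy=5,interpolation=2))
E
```

```text
(no output)
```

View pics/s2.png

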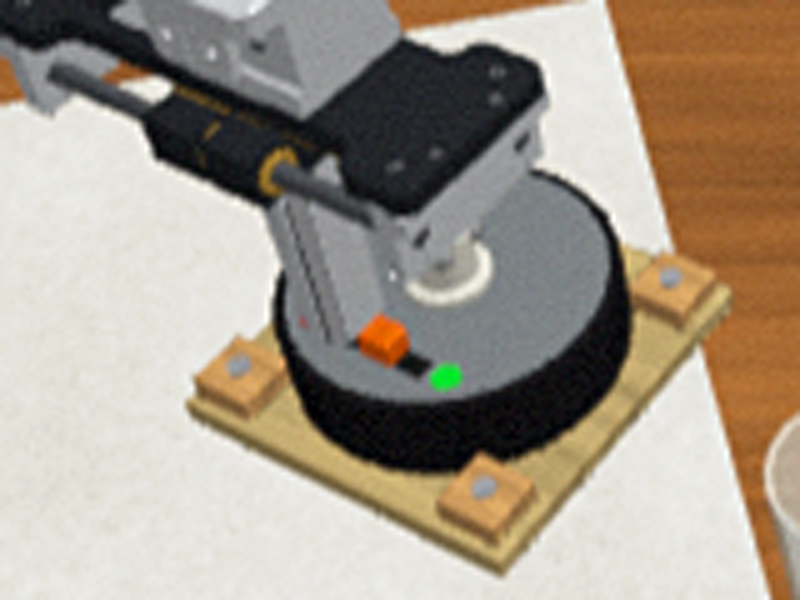

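The scene shows the finger behind the orange switch at (383,340), now about mid-slot, with the green dot at (446,377). I'll keep pushing.

Scaled: -4 mm / 750 = -0.0053.

>>> advance --rows '{"deltas":[[0,-0.0053,0,0,0,0],[0,-0.0053,0,0,0,0],[0,0,0,0,0,0]]}'

```text
time_s: 3.72
eef_pos: [639.2, -219.2, 57.1]
ee_rot: [0.001, 0.965, -0.261, 0.0]
ft_force: [-2.3, -3.7, 4.2]
finger_gap: 0.6
gripper_force: 3.0
```

```bash
python3 to.py 639.6 -214.6 54
```

```text
d tool [-2.  -4.2  3. ]
t 3.72 pos [ 639.2 -219.2   57.1] F [-2.3 -3.7  4.2] gap 0.6 gf 3.0 q6 1.69
```

>>> advance --rows '{"deltas":[[0,-0.004,0,0,0,0],[0,-0.0027,0,0,0,0],[0,0,0,0,0,0]]}'

```text
time_s: 3.97
eef_pos: [639.5, -218.8, 57.1]
ee_rot: [0.005, 0.965, -0.262, -0.001]
ft_force: [-7.2, -9.9, 5.0]
finger_gap: 0.4
gripper_force: 6.4
```

```bash
python3 to.py 639.6 -214.6 54
```

```text
d tool [-2.  -3.7  3.1]
t 3.97 pos [ 639.5 -218.8   57.1] F [-7.2 -9.9  5. ] gap 0.4 gf 6.4 q6 1.69
```

Force has risen to 12 N with no further motion, so it looks like the end stop. I'll back off, lift, and look.

Scaled: -38 mm / 750 = -0.0507, -35 mm / 750 = -0.0467.

>>> advance --rows '{"deltas":[[0,0.016,0,0,0,0],[0,0.0053,-0.016,0,0,0],[0,0,-0.0467,0,0,0],[-0.02,0.0267,-0.0507,0,0,0],[-0.0267,0.0267,-0.04,0,0,0]]}'

```text
time_s: 4.38
eef_pos: [586.3, -242.8, 169.5]
ee_rot: [-0.001, 0.966, -0.259, 0.0]
ft_force: [0.3, -0.7, 1.6]
finger_gap: 0.5
gripper_force: 0.0
```

```bash
python3 to.py 560 200 160 150; python3 - <<'E'
from h import *
import cv2
f=robot.grab_frame("scene");g=robot.grab_frame("top");k=lambda c:cv2.resize(c[:,:,::-1],None,fx=5,fy=5,interpolation=2)
cv2.imwrite("pics/s3.png",np.hstack([k(f["color"][190:290,120:200]),k(g["color"][145:245,350:430])]))
E
```

```text
d tool [-244.6 -370.    10.3]
rotvec [-0.002  0.002  1.57 ]
t 4.38 pos [ 586.3 -242.8  169.5] F [ 0.3 -0.7  1.6] gap 0.5 gf 0.0 q6 1.61
```

View pics/s3.png

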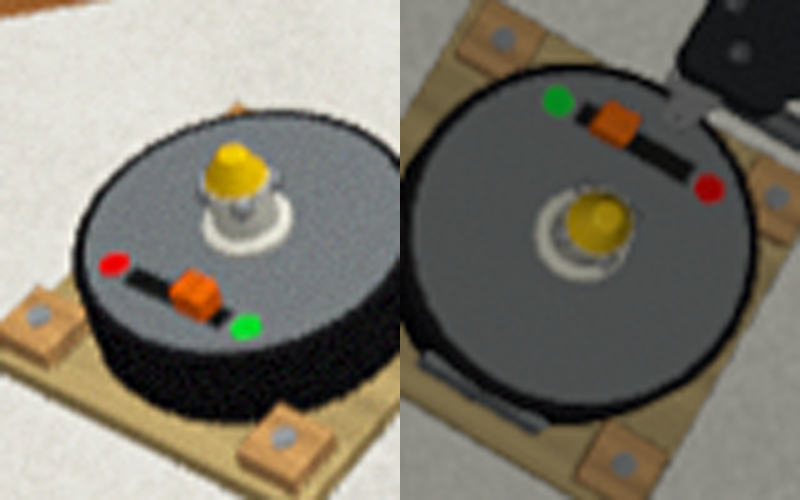

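```bash
python3 - <<'E'
from h import *
import json
t=robot.grab_frame("top");s=robot.grab_frame("scene")
yv=np.array([.502,.864]);xv=np.array([.864,-.502])
T=lambda u,v:(cv(u,400,350,5),cv(v,0,145,5));S=lambda u,v:(cv(u,0,120,5),cv(v,0,190,5))
c=np.array([605,-194.5])
for n,f,p,z in [("grip",t,T(617,120),62),("g",t,T(559,101),50),("r",t,T(708,188),50),("slotg",t,T(580,112),50),("slotr",t,T(690,178),50),
 ("gripS",s,S(197,284),62),("g",s,S(246,327),50),("r",s,S(115,265),50),("slotr",s,S(131,276),50),("slotg",s,S(228,321),50)]:
    d=ray(f,p,z)[:2]-c;print(n,(d@xv).round(1),(d@yv).round(1))
# forecast top of grip at +10 and +6
for y in (6,8,10):
    P=np.r_[c+40*xv+y*yv,62];a=proj(t,P)[0];b=proj(s,P)[0];print(y,((a-[350,145])*5+[400,0]).round(0),((b-[120,190])*5).round(0))
E
```

```text
grip 39.9 10.4
g 39.2 30.4
r 39.3 -30.9
slotg 39.7 21.9
slotr 39.1 -23.6
gripS 38.3 11.3
g 38.6 31.2
r 39.2 -29.9
slotr 40.3 -21.1
slotg 39.6 23.8
6 [626. 124.] [181. 279.]
8 [621. 121.] [185. 281.]
10 [616. 119.] [189. 284.]
```

The switch fits to y = +10.4 / +11.3 in the two views, so it's at the green stop. Now to the hood.

>>> advance --rows '{"deltas":[[0,0,0,0,0,0]]}' --jaw 94

```text
time_s: 4.67
eef_pos: [585.2, -242.9, 166.9]
ee_rot: [-0.001, 0.966, -0.26, -0.001]
ft_force: [-1.0, 0.3, -0.6]
finger_gap: 4.3
gripper_force: 0.0
```

```bash
python3 to.py 576.7 200.8 125 -120.2
```

```text
d tool [-230.3 -379.2   42.9]
rotvec [-0.001  0.002  0.   ]
t 4.67 pos [ 585.2 -242.9  166.9] F [-1.   0.3 -0.6] gap 4.3 gf 0.0 q6 1.61
```

Scaled: -34 mm / 750 = -0.0453, -20 mm / 750 = -0.0267.

>>> advance --rows '{"deltas":[[-0.0267,-0.0453,0,0,0,0],[-0.0267,-0.0453,0,0,0,0],[-0.0267,-0.0453,0,0,0,0],[-0.0267,-0.0453,0,0,0,0],[-0.0267,-0.0453,0,0,0,0]]}'

```text
time_s: 5.08
eef_pos: [583.5, -43.8, 165.3]
ee_rot: [-0.0, 0.966, -0.26, -0.003]
ft_force: [0.2, -0.3, -0.0]
finger_gap: 37.1
gripper_force: 0.0
```

>>> advance --rows '{"deltas":[[-0.0267,-0.0453,0.0053,0,0,0],[-0.0267,-0.0453,0.0053,0,0,0],[-0.0267,-0.0453,0.0053,0,0,0],[-0.0267,-0.0453,0.0053,0,0,0],[-0.0267,-0.0453,0.0053,0,0,0]]}'

```text
time_s: 5.5
eef_pos: [582.1, 153.5, 145.1]
ee_rot: [0.001, 0.966, -0.26, -0.002]
ft_force: [0.5, 0.4, -0.5]
finger_gap: 70.3
gripper_force: 0.0
```

>>> advance --rows '{"deltas":[[-0.0133,-0.0227,0.0067,0,0,0],[-0.0133,-0.0227,0.0067,0,0,0],[0,0,0,0,0,0]]}'

```text
time_s: 5.75
eef_pos: [580.9, 194.6, 133.7]
ee_rot: [0.001, 0.966, -0.258, -0.004]
ft_force: [0.4, -0.7, -0.5]
finger_gap: 90.0
gripper_force: 0.0
```

```bash
python3 to.py 576.7 200.8 125 -120.2
```

```text
d tool [-6.6 -3.3  8.7]
rotvec [0.003 0.007 0.006]
t 5.75 pos [580.9 194.6 133.7] F [ 0.4 -0.7 -0.5] gap 90.0 gf 0.0 q6 2.32
```

>>> advance --rows '{"deltas":[[-0.008,-0.004,0.0133,0,0,0],[0,0,0,0,0,0],[0,0,0.04,0,0,0],[0,0,0,0,0,0]]}' --jaw 94

```text
time_s: 6.08
eef_pos: [576.5, 193.9, 92.5]
ee_rot: [0.003, 0.965, -0.261, -0.004]
ft_force: [-0.9, -0.0, -1.6]
finger_gap: 94.1
gripper_force: 0.0
```

```bash
python3 to.py 576.7 200.8 39 -120.2;  python3 - <<'E'
from h import *
import cv2
f=robot.grab_frame("wrist");cv2.imwrite("pics/w2.png",f["color"][:,:,::-1])
print(proj(f,[[576.7,200.8,68],[576.7,200.8,85]]))
E
```

```text
d tool [-2.9 -6.5 53.5]
rotvec [ 0.007  0.007 -0.001]
t 6.08 pos [576.5 193.9  92.5] F [-0.9 -0.  -1.6] gap 94.1 gf 0.0 q6 2.33
[[269.05973968 240.3519081 ]
 [268.53053407 249.23266679]]
```

View pics/w2.png

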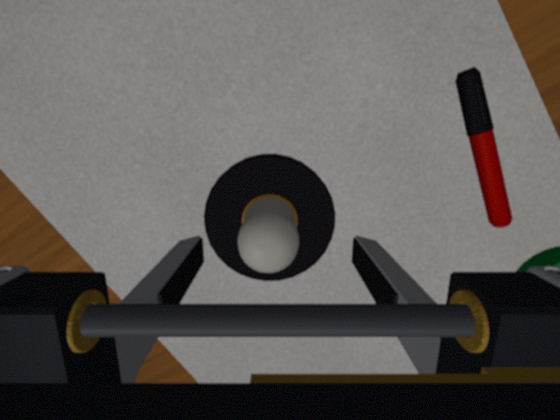

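The dome appears at (269,241), matching the estimate, and sits between the fingertips at (203,240) and (353,240). I'll centre, descend and grip.

Scaled: 20 mm / 750 = 0.0267, 18 mm / 750 = 0.024.

>>> advance --rows '{"deltas":[[-0.004,-0.008,0.0133,0,0,0],[0,0,0.0267,0,0,0],[0,0,0.024,0,0,0],[0,0,0.0067,0,0,0],[0,0,0,0,0,0]]}'

```text
time_s: 6.55
eef_pos: [579.2, 202.0, 43.8]
ee_rot: [0.001, 0.965, -0.261, -0.001]
ft_force: [-0.0, -0.0, 1.0]
finger_gap: 94.1
gripper_force: 0.0
```

```bash
python3 to.py 576.7 200.8 39 -120.2
```

```text
d tool [-1.6  2.2  4.8]
rotvec [ 0.002  0.002 -0.001]
t 6.55 pos [579.2 202.   43.8] F [-0. -0.  1.] gap 94.1 gf 0.0 q6 2.34
```

Scaled: 4 mm / 750 = 0.0053, 2 mm / 750 = 0.0027.

>>> advance --rows '{"deltas":[[-0.002,0.0027,0.0053,0,0,0],[0,0,0,0,0,0],[0,0,0,0,0,0]]}'

```text
time_s: 6.8
eef_pos: [578.5, 201.5, 42.6]
ee_rot: [-0.0, 0.965, -0.261, 0.001]
ft_force: [1.0, 0.1, -0.1]
finger_gap: 93.8
gripper_force: 0.0
```

```bash
python3 to.py 576.7 200.8 39 -120.2
```

```text
d tool [-1.2  1.5  3.6]
rotvec [-0.001 -0.002 -0.   ]
t 6.8 pos [578.5 201.5  42.6] F [ 1.   0.1 -0.1] gap 93.8 gf 0.0 q6 2.34
```

>>> advance --rows '{"deltas":[[0,0,0,0,0,0],[0,0,0,0,0,0],[0,0,0,0,0,0],[0,0,0,0,0,0],[0,0,0,0,0,0]]}' --jaw 38 --grip_n 45

```text
time_s: 7.22
eef_pos: [577.9, 201.4, 41.4]
ee_rot: [-0.0, 0.965, -0.261, 0.0]
ft_force: [0.7, 0.6, -0.0]
finger_gap: 64.2
gripper_force: 0.0
```

>>> advance --rows '{"deltas":[[0,0,0,0,0,0],[0,0,0,0,0,0],[0,0,0,0,0,0],[0,0,0,0,0,0]]}'

```text
time_s: 7.55
eef_pos: [577.8, 201.3, 41.2]
ee_rot: [0.0, 0.965, -0.261, -0.0]
ft_force: [0.7, -1.0, -0.6]
finger_gap: 43.2
gripper_force: 45.0
```

```bash
python3 to.py 576.7 200.8 39 -120.2
```

```text
d tool [-0.7  1.   2.2]
rotvec [ 0.  0. -0.]
t 7.55 pos [577.8 201.3  41.2] F [ 0.7 -1.  -0.6] gap 43.2 gf 45.0 q6 2.34
```

Scaled: -40 mm / 750 = -0.0533, -35 mm / 750 = -0.0467.

>>> advance --rows '{"deltas":[[0,0,-0.02,0,0,0],[0,0,-0.0467,0,0,0],[0,0,-0.0533,0,0,0],[0,0,-0.0467,0,0,0],[0,0,0,0,0,0]]}'

```text
time_s: 7.97
eef_pos: [582.0, 202.4, 176.1]
ee_rot: [-0.004, 0.965, -0.26, 0.007]
ft_force: [1.2, 0.4, 0.5]
finger_gap: 43.5
gripper_force: 45.0
```

```bash
python3 to.py 605.1 -194.5 160 -120.2
```

```text
d tool [219.5 331.6  15. ]
rotvec [-0.011 -0.012  0.   ]
t 7.97 pos [582.  202.4 176.1] F [1.2 0.4 0.5] gap 43.5 gf 45.0 q6 2.34
```

Scaled: 24 mm / 750 = 0.032, 18 mm / 750 = 0.024.

>>> advance --rows '{"deltas":[[0.016,0.024,0,0,0,0],[0.0213,0.032,0,0,0,0],[0.0213,0.032,0,0,0,0],[0.0213,0.032,0,0,0,0],[0.0213,0.032,0,0,0,0]]}'

```text
time_s: 8.38
eef_pos: [585.7, 63.5, 165.4]
ee_rot: [0.0, 0.966, -0.26, -0.001]
ft_force: [0.2, 0.3, -0.8]
finger_gap: 42.9
gripper_force: 45.0
```

>>> advance --rows '{"deltas":[[0.0213,0.032,0,0,0,0],[0.0213,0.032,0,0,0,0],[0.0213,0.032,0,0,0,0],[0.0213,0.032,0,0,0,0],[0.0213,0.032,0,0,0,0]]}'

```text
time_s: 8.8
eef_pos: [594.5, -80.6, 165.4]
ee_rot: [0.0, 0.965, -0.261, -0.001]
ft_force: [0.9, 0.3, -0.5]
finger_gap: 43.4
gripper_force: 45.0
```

>>> advance --rows '{"deltas":[[0.0213,0.032,0,0,0,0],[0.0213,0.032,0,0,0,0],[0.016,0.024,0,0,0,0],[0,0,0,0,0,0],[0,0,0,0,0,0]]}'

```text
time_s: 9.22
eef_pos: [599.3, -159.4, 165.1]
ee_rot: [-0.0, 0.965, -0.262, -0.001]
ft_force: [0.2, 1.2, -1.6]
finger_gap: 43.3
gripper_force: 45.0
```

```bash
python3 to.py 605.1 -194.5 160 -120.2
```

```text
d tool [22.8 27.4  5.1]
rotvec [-0.     0.002 -0.002]
t 9.22 pos [ 599.3 -159.4  165.1] F [ 0.2  1.2 -1.6] gap 43.3 gf 45.0 q6 1.75
```

Scaled: 14 mm / 750 = 0.0187, 13 mm / 750 = 0.0173.

>>> advance --rows '{"deltas":[[0.016,0.0187,0,0,0,0],[0.0147,0.0173,0,0,0,0],[0,0,0,0,0,0],[0,0,0,0,0,0],[0,0,0,0,0,0]]}'

```text
time_s: 9.63
eef_pos: [606.0, -192.5, 166.1]
ee_rot: [-0.0, 0.966, -0.26, -0.0]
ft_force: [-0.6, -0.1, -0.8]
finger_gap: 43.3
gripper_force: 45.0
```

```bash
python3 to.py 605.1 -194.5 150 -120.2;python3 - <<'E'
from h import *
import cv2
t=robot.grab_frame("top");s=robot.grab_frame("scene")
o=np.zeros((500,800,3),np.uint8)
o[:,:400]=cv2.resize(t["color"][130:255,345:445,::-1],(400,500),interpolation=2)
o[:,400:]=cv2.resize(s["color"][165:290,110:210,::-1],(400,500),interpolation=2);cv2.imwrite("pics/s4.png",o)
p=robot.get_obs()["eef_pos"]; z=p[2]-41.2
print((box(s,p[:2],[z,z+18],58)-[110,165]*2)*4)
E
```

```text
d tool [ 0.2  2.2 16.1]
rotvec [-0.001  0.001  0.001]
t 9.63 pos [ 606.  -192.5  166.1] F [-0.6 -0.1 -0.8] gap 43.3 gf 45.0 q6 1.7
[ 63.61589147  49.38117691 345.68476499 262.30166782]
```

View pics/s4.png

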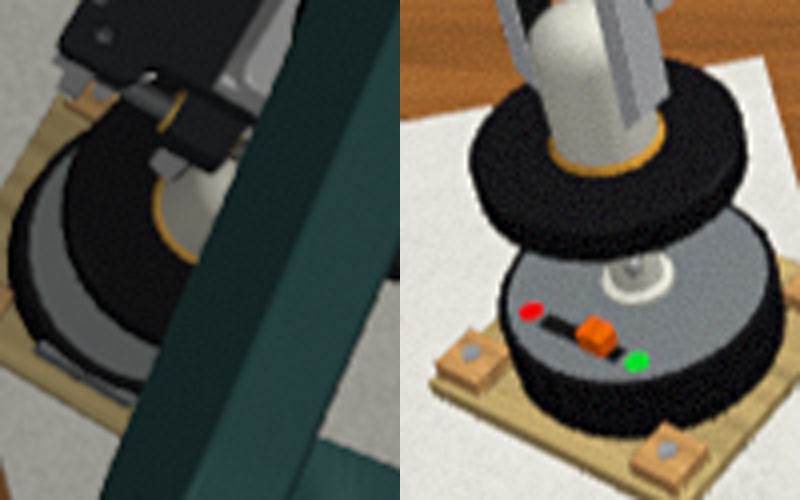

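The hood hangs level over the lamp (scene skirt box about 70–347 × 55–260, as predicted within a pixel or so). Switch still at green. Lowering.

Scaled: 8 mm / 750 = 0.0107, 2.3 mm / 750 = 0.0031.

>>> advance --rows '{"deltas":[[0.0004,0.0031,0.0107,0,0,0],[0,0,0.0107,0,0,0],[0,0,0.0107,0,0,0],[0,0,0.0107,0,0,0],[0,0,0,0,0,0]]}'

```text
time_s: 10.15
eef_pos: [603.6, -194.8, 130.9]
ee_rot: [-0.0, 0.965, -0.26, -0.003]
ft_force: [-0.9, -0.7, -1.1]
finger_gap: 43.8
gripper_force: 45.0
```

```bash
python3 to.py 605.1 -194.8 110 -120.2
```

```text
d tool [ 1.4 -0.8 20.8]
rotvec [0.001 0.005 0.   ]
t 10.15 pos [ 603.6 -194.8  130.9] F [-0.9 -0.7 -1.1] gap 43.8 gf 45.0 q6 1.7
```

Scaled: 6 mm / 750 = 0.008, -0.5 mm / 750 = -0.0007.

>>> advance --rows '{"deltas":[[0.0007,-0.0007,0.008,0,0,0],[0.0005,0,0.008,0,0,0],[0,0,0.008,0,0,0],[0,0,0,0,0,0],[0,0,0,0,0,0]]}'

```text
time_s: 10.57
eef_pos: [605.8, -195.5, 115.6]
ee_rot: [-0.0, 0.965, -0.261, -0.001]
ft_force: [0.6, 1.0, -1.3]
finger_gap: 43.3
gripper_force: 45.0
```

```bash
python3 to.py 605.1 -194.8 105 -120.2
```

```text
d tool [-1.  -0.2 10.6]
rotvec [ 0.     0.001 -0.   ]
t 10.57 pos [ 605.8 -195.5  115.6] F [ 0.6  1.  -1.3] gap 43.3 gf 45.0 q6 1.7
```

Scaled: 5 mm / 750 = 0.0067, 3 mm / 750 = 0.004.

>>> advance --rows '{"deltas":[[-0.0007,0,0.0067,0,0,0],[0,0,0.0067,0,0,0],[0,0,0.004,0,0,0],[0,0,0,0,0,0],[0,0,0,0,0,0]]}' --grip_n 60

```text
time_s: 10.98
eef_pos: [605.5, -195.3, 102.9]
ee_rot: [0.0, 0.965, -0.261, -0.0]
ft_force: [0.2, -0.2, -1.3]
finger_gap: 43.3
gripper_force: 60.0
```

```bash
python3 to.py 604.8 -194.6 91.2 -120.2
```

```text
d tool [-1.  -0.2 11.7]
rotvec [ 0.     0.001 -0.   ]
t 10.98 pos [ 605.5 -195.3  102.9] F [ 0.2 -0.2 -1.3] gap 43.3 gf 60.0 q6 1.7
```

>>> advance --rows '{"deltas":[[0,0,0.004,0,0,0],[0,0,0,0,0,0],[0,0,0,0,0,0]]}'

```text
time_s: 11.23
eef_pos: [606.0, -195.2, 101.0]
ee_rot: [-0.0, 0.965, -0.26, 0.0]
ft_force: [-0.1, 1.3, 2.0]
finger_gap: 42.8
gripper_force: 60.0
```

```bash
python3 to.py 604.8 -194.6 91.2
```

```text
d tool [-1.3  0.1  9.8]
t 11.23 pos [ 606.  -195.2  101. ] F [-0.1  1.3  2. ] gap 42.8 gf 60.0 q6 1.7
```

Scaled: 2 mm / 750 = 0.0027.

>>> advance --rows '{"deltas":[[0,0,0.0027,0,0,0],[0,0,0.0027,0,0,0],[0,0,0,0,0,0]]}'

```text
time_s: 11.48
eef_pos: [606.7, -195.5, 99.4]
ee_rot: [0.0, 0.965, -0.26, 0.002]
ft_force: [-1.6, 1.8, 7.9]
finger_gap: 43.3
gripper_force: 60.0
```

>>> advance --rows '{"deltas":[[0,0,0.0027,0,0,0],[0,0,0.0027,0,0,0],[0,0,0,0,0,0]]}'

```text
time_s: 11.73
eef_pos: [605.4, -195.2, 91.6]
ee_rot: [0.0, 0.965, -0.261, -0.0]
ft_force: [0.3, -0.5, -0.8]
finger_gap: 43.2
gripper_force: 60.0
```

```bash
python3 to.py 604.8 -194.6 91.2 -120.2
```

```text
d tool [-0.9 -0.2  0.4]
rotvec [ 0.     0.001 -0.   ]
t 11.73 pos [ 605.4 -195.2   91.6] F [ 0.3 -0.5 -0.8] gap 43.2 gf 60.0 q6 1.7
```

Clicked past the catches. Now pressing onto the deck.

Scaled: 2 mm / 750 = 0.0027.

>>> advance --rows '{"deltas":[[0,0,0.0027,0,0,0],[0,0,0.0027,0,0,0],[0,0,0,0,0,0]]}'

```text
time_s: 11.98
eef_pos: [605.6, -195.4, 91.1]
ee_rot: [0.0, 0.965, -0.261, 0.0]
ft_force: [-5.6, 2.6, 11.2]
finger_gap: 43.0
gripper_force: 60.0
```

>>> advance --rows '{"deltas":[[0,0,0.0027,0,0,0],[0,0,0.0013,0,0,0],[0,0,0,0,0,0]]}'

```text
time_s: 12.23
eef_pos: [605.7, -195.5, 91.1]
ee_rot: [0.0, 0.965, -0.261, 0.001]
ft_force: [-9.4, 4.3, 19.3]
finger_gap: 43.2
gripper_force: 60.0
```

>>> advance --rows '{"deltas":[[-0.0027,0,0.0027,0,0,0],[0,0,0,0,0,0],[0,0,0,0,0,0],[0,0,0,0,0,0]]}'

```text
time_s: 12.57
eef_pos: [605.8, -195.5, 91.1]
ee_rot: [0.001, 0.965, -0.261, 0.004]
ft_force: [-6.4, 1.8, 23.0]
finger_gap: 43.3
gripper_force: 60.0
```

>>> advance --rows '{"deltas":[[0,0,0,0,0,0],[0,0,0,0,0,0],[0,0,0,0,0,0],[0,0,0,0,0,0],[0,0,0,0,0,0]]}'

```text
time_s: 12.98
eef_pos: [605.7, -195.5, 91.1]
ee_rot: [0.001, 0.965, -0.261, 0.004]
ft_force: [-7.1, 3.0, 22.6]
finger_gap: 43.4
gripper_force: 60.0
```

```bash
python3 - <<'E'
from h import *
import cv2
s=robot.grab_frame("scene")
cv2.imwrite("pics/s5.png",cv2.resize(s["color"][175:300,105:225,::-1],(576,600),interpolation=2))
print(robot.get_obs()["ft_force"])
E
```

```text
[-5.45038168  2.78152908 22.78775887]
```

View pics/s5.png

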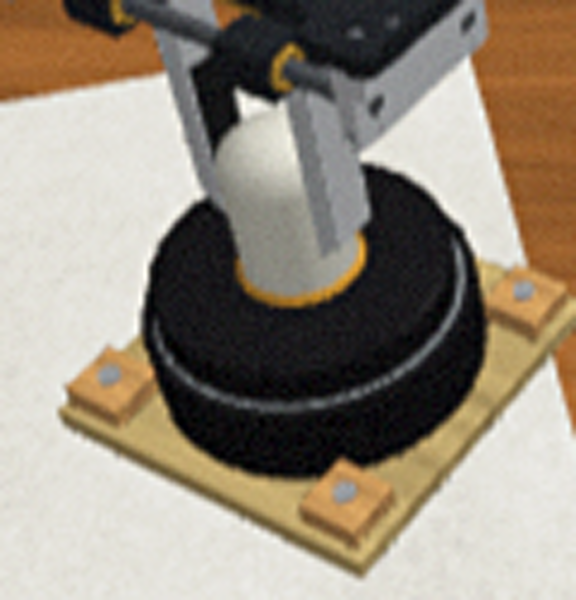

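The picture shows the skirt flush on the deck, with an even grey rim around it from (150,325) to (460,250). The hood is held with a steady 23 N downward push, so I'm handing in.

```bash
python3 -c "
from plant import robot
print(robot.finish_job())"
```

```text
the job is handed in; nothing more can be done
None
```

I handed the job in at about 13 s: the switch is at the green-dot stop, and the hood clicked on with its skirt flush. The gripper still holds the hood, pressing it down with about 23 N, and the arm stayed clear of the tape roll, the marker and the cup.

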